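Fetch the cup from behind the moulds

ROBOT

A 7-joint arm with a two-finger parallel gripper is mounted at the origin on the work surface. World frame = base frame: x ahead of the robot, y to its left, z up, the work surface at z = 0. Lengths are in m, angles in degrees, forces in N, time in s.
With the tool pointing down it reaches from about 0.35 to 0.9 m from the base axis. Payload 8.1 kg.
Tool frame: the origin (TCP) lies on the mounting face of the last link; the fingertips stand 178 mm ahead of it and the grasp point (between the pads) lies 159 mm ahead of it (r.hold_point_z is the distance from the TCP to the grasp point, in m); z points along the fingers, y is the line along which they close (so a half turn about z gives the same grasp; the last joint's range is limited). The gripper opens to 92 mm and grips with 3 to 60 N. Pads are 19 mm wide; open, the fingers measure 130 mm over their backs; the gripper's body (75 mm by 190 mm) begins 47 mm behind the grasp point.
Start: joints at [61.444, 24.895, 1.432, 90.138, -0.665, 64.973, -4.303], TCP at [0.241, -0.577, 0.405] pointing down, gripper open.
Joint ranges: [-149.89, 149.89], [-25.12, 119.58], [-72.63, 75.52], [4.76, 147.25], [-75.54, 255.54], [6.69, 114.76], [-157.13, 157.13]. Speed limits (degrees/s): [127.2, 127.2, 172.46, 172.46, 180, 180, 180].

INTERFACE

Orientations are given as a 3x3 rotation matrix whose columns are the frame's x, y, z axes.
In Python, from rig import observe, viewer, close_job, r gives the robot as it stands. The module is installed in compiled form; this text tells all that it offers.
- The arm moves only by the tool play_rows, never from a script. Its argument "deltas" is a list of rows, each a list of 7 numbers: the shift along the tool's x, y, z in mm, then the turn, a rotation vector about the tool's x, y, z in rad, then the opening, from 0 (shut) to 1 (fully open). In form: [[dx, dy, dz, wx, wy, wz, fingers], ...]. A call has exactly 5 rows; each row shifts and turns the commanded pose from where the row before left it, along the tool's axes as they then stand; what a row does not reach is not made up. A row lasts 1/8 s, in which the tool goes at most 62.5 mm and 10.7 degrees, less where a joint would pass 70% of its speed; a pose out of reach is approached as far as the arm can. A call is refused whole if a number of a shift passes 62.5 or a number of a turn 0.188, either way. A call with a gripper value outside its range is refused whole. The fingers move at their own pace and stop on an object; the grip force is fixed at half the most. Time passes only in rows, so rows that do not move let the fingers close, or fill a call up. It gives the time, the measured TCP pose, the force, the opening and the grip force at its end, in the units of the state.
- observe(): the state, without advancing time (a new reading comes with each control period).
- viewer.camera(name): name is "side" or "top" or "wrist"; returns a dict with "img" (480x640x3 uint8, blue, green, red), "fovy" (degrees; the focal length in pixels is half the picture's height over the tangent of half this angle, whatever the lens; pixels are square), "cx", "cy" (the principal point, pixels), "xyz" and "attitude" of the camera in the world. Camera axes: x right, y up, looking along -z (the intrinsics and any distortion apply to the point x, -y, -z); pixel columns grow to the right and rows downward; lengths in m; the calibration is good to about 2 mm. A picture is of the moment at which its call begins. There is no depth.
- close_job(): hands the job in; it is judged then, once.
The state is a dict: "time": time; "joints": joint angles; "qvel": joint speeds; "effort": joint torques, N m; "ee_pos": TCP position; "orientation": TCP orientation; "contact_force": force on the tool from outside, world axes, zero at the start; "moment": the same for the moment, N m; "finger_gap": opening from 0.0 (shut) to 1.0 (fully open); "grasp_force": force on a finger pad.
Only numpy, scipy, OpenCV 4.12 (cv2) and the standard library are available. Lean on these libraries where they do the work, as an engineer would, in place of code of your own. Each camera call takes 0.05 s, during which the arm holds its last target. There are 200 camera calls.

TASK

Two tall plaster moulds stand in front of a small clay cup in the drying crib: move both moulds aside onto the ware board without shifting the cup, then take the cup out and set it gently, upright, in the middle of the banding wheel. With the cup on the wheel, put the moulds back, the round mould centred on the round bat and the square mould centred on the square bat. Keep moulds and cup upright throughout, and leave the jar and the brush where they are.

Things in the scene. Friction and masses are not known exactly. Their poses are not given: they have to be found in the camera images.
- round_mould: Loose round plaster mould, upright cylinder 60 mm diameter, 120 mm tall, about 0.4 kg, two dark bands round it at 30 to 36 and 68 to 74 mm height. Origin: centre of its underside, z up. It starts standing on the round bat.
- square_mould: Loose square plaster mould, upright block 58 x 58 mm, 120 mm tall, about 0.45 kg, with the same dark bands. Origin: centre of its underside, z up, x and y square to its faces. It starts standing on the square bat.
- cup: Loose small unglazed clay cup without a handle, open upwards, 45 mm tall, 54 mm diameter at the rim, 50 mm at 16 mm height, 36 mm at the foot, wall 4 mm, about 90 g. Origin: centre of its underside, z up. It stands on the crib's floor behind the moulds, half way between them and 42 mm farther back; until they are gone they leave the gripper's body no room above it.
- round_bat: Fixed round grey footing disc, 70 mm diameter, 8 mm thick, lying on the crib's floor; it is the round mould's place. Origin: centre of its underside; its top is 8 mm above.
- square_bat: Fixed square grey footing plate, 70 x 70 mm, 8 mm thick, lying on the crib's floor, 116 mm from the round bat centre to centre; it is the square mould's place. Origin: centre of its underside; its top is 8 mm above.
- wheel: Fixed (locked, it does not turn) metal banding wheel: a flat round head 150 mm diameter on a foot, top face 70 mm above the table. Origin: on its axis at the table, so the head's centre is 70 mm above the origin.
- ware_board: Fixed plain plywood ware board, the side area: 220 mm along its x, 130 mm along its y, 18 mm thick, empty at the start. Origin: centre of its underside; its top is 18 mm above. Both moulds fit side by side along its x, for instance at 55 mm either side of the middle.
- crib: Fixed wooden drying crib: floor 170 mm along its x and 220 mm along its y, top of the floor 12 mm above the origin; a back board 18 mm thick along the far (+x) edge rises to 72 mm above the origin, its inner face at x = 67 mm; front and sides open. Origin: centre of its underside. The bats lie at x = -35 mm, y = +58 and -58 mm, the cup near x = 8 mm, y = 0.
- jar: Loose bystander: white jar with a metal lid, 52 mm diameter, 75 mm tall, on the table between crib and robot. Origin: centre of its underside. To be left alone.
- brush: Loose bystander: brush 160 mm long lying on the table between crib and robot. Its x axis runs along it. To be left alone.
Not all that is in view belongs to the job. Leave any orange or pink look-alike of the round_mould alone.

How it is judged (in metres and radians):
On the way, in this order (a step that is already met when the one before it is completed fails the run):
1. both moulds stand upright and released on the ware board, the cup still in its place in the crib (x of round_mould in the frame of ware_board between -0.11 and 0.11 m and y of round_mould in the frame of ware_board between -0.065 and 0.065 m and z of round_mould in the frame of ware_board between 0.012 and 0.024 m and angle between each of round_mould, square_mould's own z axis and vertical below 0.12 rad and linear speed of each of round_mould, square_mould below 0.03 m/s and contact force between each of round_mould, square_mould and the fingers below 0.1 N and x of square_mould in the frame of ware_board between -0.11 and 0.11 m and y of square_mould in the frame of ware_board between -0.065 and 0.065 m and z of square_mould in the frame of ware_board between 0.012 and 0.024 m and distance of cup from where it was at the start of the episode below 0.02 m), for 0.2 s.
2. the cup stands upright and released in the middle of the wheel, both moulds still on the ware board (x of round_mould in the frame of ware_board between -0.11 and 0.11 m and y of round_mould in the frame of ware_board between -0.065 and 0.065 m and z of round_mould in the frame of ware_board between 0.012 and 0.024 m and angle between each of round_mould, square_mould, cup's own z axis and vertical below 0.12 rad and linear speed of each of round_mould, square_mould, cup below 0.03 m/s and contact force between each of round_mould, square_mould, cup and the fingers below 0.1 N and x of square_mould in the frame of ware_board between -0.11 and 0.11 m and y of square_mould in the frame of ware_board between -0.065 and 0.065 m and z of square_mould in the frame of ware_board between 0.012 and 0.024 m and horizontal distance between cup and wheel below 0.015 m and z of cup in the frame of wheel between 0.065 and 0.075 m), for 0.2 s.
At the end, for the whole second after the job is handed in: The cup stands upright on the wheel, its centre within 15 mm of the wheel's axis; the round mould stands upright on the round bat and the square mould on the square bat, each centred within 12 mm; all released and at rest (horizontal distance between cup and wheel below 0.015 m and z of cup in the frame of wheel between 0.065 and 0.075 m and angle between each of cup, round_mould, square_mould's own z axis and vertical below 0.12 rad and linear speed of each of cup, round_mould, square_mould below 0.03 m/s and contact force between each of cup, round_mould, square_mould and the fingers below 0.1 N and horizontal distance between round_mould and round_bat below 0.012 m and z of round_mould in the frame of round_bat between 0.003 and 0.013 m and horizontal distance between square_mould and square_bat below 0.012 m and z of square_mould in the frame of square_bat between 0.003 and 0.013 m); the robot touches nothing.
It fails at once if a mould or the cup is tipped by more than 0.5 rad (angle between any of round_mould, square_mould, cup's own z axis and vertical above 0.5 rad).
It fails at once if the cup is dropped or knocked onto the wheel (meets it faster than 0.4 m/s) (contact force between cup and wheel above 0.5 N and linear speed of cup above 0.4 m/s).
It fails at once if the jar or the brush is moved by more than 25 mm (distance of any of jar, brush from where it was at the start of the episode above 0.025 m).
It also fails if it takes over 120 s, if anything falls off the work surface, if the arm or the gripper's body presses on something with over 40 N, if the wrist force passes 120 N, or if a joint passes its speed limit or range.

## Working session

There is one attempt and no reset: what is moved stays moved. The work goes in short steps, Python scripts to look and compute and a tool call to move; the robot and the scene stay as the last step left them, time stands still between calls to the robot, and variables do not carry over. Pictures are saved under pics/ and viewed, at most 14 in all, crops included, and the job is handed in when it is done.

Besides the shell and the picture viewer there is one more tool, called after "Call:" as name([rows], argument=value, ...), one row to a line, values as JSON. play_rows: Moves the arm, as the interface text tells. Its arguments: {"type":"object","properties":{"deltas":{"type":"array","items":{"type":"array","items":{"type":"number"}}}},"required":["deltas"]}

```bash
mkdir -p pics
cat > h.py <<'E'
import numpy as np, cv2
from rig import observe, viewer, r
def shot(n,f):
    c=viewer.camera(n); cv2.imwrite(f'pics/{f}.png',c['img']); 
    import pickle; pickle.dump(c,open(f'pics/{f}.pkl','wb')); return c
def ray(c,u,v):
    f=240/np.tan(np.radians(c['fovy'])/2)
    d=np.array([(u-c['cx'])/f,-(v-c['cy'])/f,-1.]); return np.array(c['xyz']),np.array(c['attitude'])@d
def onz(c,u,v,z):
    o,d=ray(c,u,v); return o+d*(z-o[2])/d[2]
E
python3 - <<'E'
from h import *
s=observe(); print({k:np.round(v,3).tolist() for k,v in s.items()}, r.hold_point_z)
for n in('top','side','wrist'):
    c=shot(n,n+'0'); print(n,{k:(np.round(v,4).tolist() if not isinstance(v,str) else v) for k,v in c.items() if k!='img'})
E
```

```text
{'time': 0.0, 'joints': [61.443, 24.936, 1.43, 90.189, -0.663, 64.976, -4.305], 'qvel': [0.011, -0.094, 0.096, -0.044, 0.079, -0.045, 0.032], 'effort': [0.0, -66.785, 0.985, -31.445, -0.061, 0.043, 0.0], 'ee_pos': [0.241, -0.576, 0.404], 'orientation': [[0.923, 0.385, -0.001], [0.385, -0.923, 0.001], [-0.0, -0.002, -1.0]], 'contact_force': [-0.838, 1.016, -0.695], 'moment': [0.03, -0.015, -0.012], 'grasp_force': 0.0, 'finger_gap': 1.005} 0.1592
top {'fovy': 52.9683, 'cx': 317.0301, 'cy': 239.7097, 'xyz': [0.4566, 0.0009, 0.8466], 'attitude': [[-0.0113, 0.9879, -0.1545], [-0.9999, -0.0094, 0.0132], [0.0116, 0.1546, 0.9879]]}
side {'fovy': 43.8117, 'cx': 311.1679, 'cy': 238.4407, 'xyz': [0.3775, 1.0062, 0.706], 'attitude': [[-0.9814, 0.0826, -0.1731], [-0.1905, -0.524, 0.8301], [-0.0222, 0.8477, 0.53]]}
wrist {'fovy': 65.5467, 'cx': 316.5917, 'cy': 244.8398, 'xyz': [0.3048, -0.5491, 0.3851], 'attitude': [[0.3864, 0.8895, 0.2438], [-0.9223, 0.3732, 0.0998], [-0.0022, -0.2635, 0.9647]]}
```

View pics/top0.png

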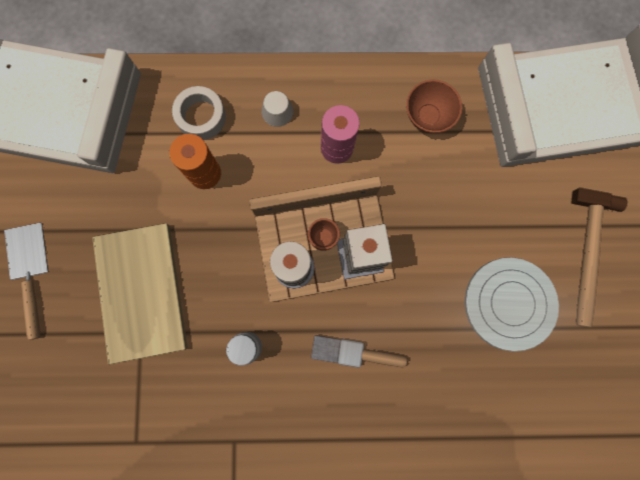

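View pics/side0.png

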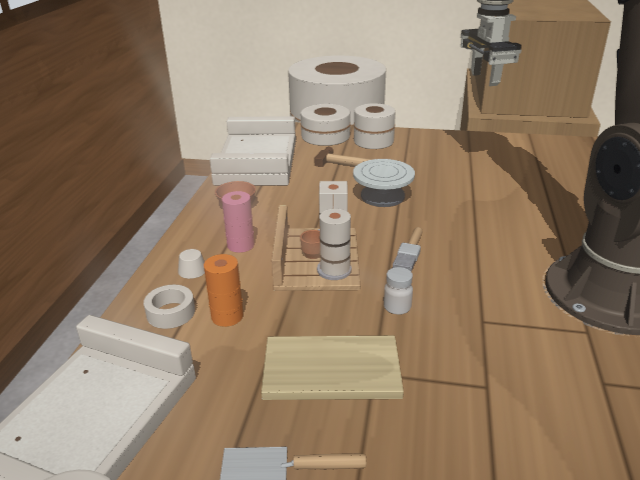

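The top view shows the crib at about (322,245). Three things could be the round mould: the white cylinder at (291,262), the orange one at (195,160) and the pink one at (340,130). The white one fits: it stands on the grey round disc in the crib, while the orange and pink look-alikes are to be left alone. The square mould is at (369,247), the cup at (324,234), the ware board at (140,293), the wheel at (512,304), the jar at (243,348) and the brush at (360,352).

```bash
cat > m.py <<'E'
from h import *
import pickle
c=pickle.load(open('pics/top0.pkl','rb')); im=c['img']; hsv=cv2.cvtColor(im,cv2.COLOR_BGR2HSV)
def comp(mask,u,v,rad):
    m=np.zeros_like(mask); cv2.circle(m,(u,v),rad,255,-1); m&=mask
    cs,_=cv2.findContours(m,cv2.RETR_EXTERNAL,cv2.CHAIN_APPROX_NONE)
    return cv2.convexHull(max(cs,key=cv2.contourArea))
W=lambda p,z:np.array([onz(c,a,b,z)[:2] for a,b in p])
vis=im.copy()
lightw=cv2.inRange(hsv,(0,0,150),(40,70,255))
redc=cv2.inRange(hsv,(0,90,40),(14,255,200))
for nm,mask,u,v,rad,z in [('round',lightw,291,262,26,.14),('square',lightw,369,247,32,.14),('wheel',cv2.inRange(hsv,(60,0,120),(130,60,255)),512,304,55,.07),('board',cv2.inRange(hsv,(15,60,120),(30,140,255)),140,293,90,.018),('cup',redc,324,234,20,.057)]:
    h=comp(mask,u,v,rad); cv2.drawContours(vis,[h],-1,(0,255,0),1)
    w=W(h[:,0].astype(float),z); 
    (cc,rr)=cv2.minEnclosingCircle((w*1000).astype(np.float32)); R=cv2.minAreaRect((w*1000).astype(np.float32))
    print(nm,'circle',np.round(cc,1),round(rr,1),'rect',np.round(R[0],1),np.round(R[1],1),round(R[2],1))
cv2.imwrite('pics/crop0.png',cv2.resize(vis[170:310,235:405],None,fx=4,fy=4,interpolation=cv2.INTER_CUBIC))
E
python3 m.py
```

```text
round circle [535.6  32. ] 29.7 rect [535.9  32.4] [57.5 56.3] 89.5
square circle [558.2 -86. ] 38.7 rect [558.1 -85.7] [57.1 57.1] 8.9
wheel circle [ 510.6 -336.8] 37.5 rect [ 517.1 -337.7] [68.  44.8] 82.0
board circle [499.1 296.7] 126.9 rect [499.  299.1] [222.5 133.4] 10.2
cup circle [589.8 -21.4] 33.7 rect [590.3 -20.4] [63.4 66.3] 62.7
```

View pics/crop0.png

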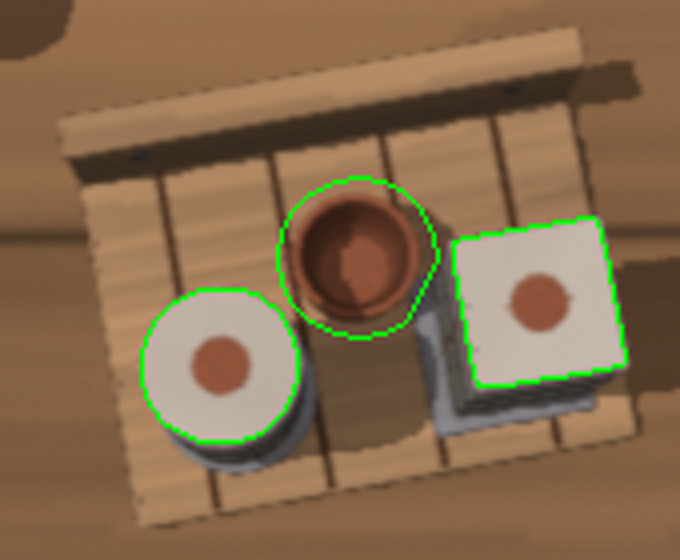

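The crop confirms the white round mould (about (290,262) in the full picture) on the grey disc, the square mould at (370,246) on the square plate, and the cup at (324,234) behind and between them. The cup and wheel masks were poor, so I'll refine those and triangulate the moulds with the side view.

```bash
cat > m2.py <<'E'
from h import *
import pickle
c=pickle.load(open('pics/top0.pkl','rb')); s=pickle.load(open('pics/side0.pkl','rb'))
def dots(c,u,v,rad=9):
    h=cv2.cvtColor(c['img'],cv2.COLOR_BGR2HSV); m=((h[...,0]<15)&(h[...,1]>95)).astype(np.uint8)
    k=np.zeros_like(m); cv2.circle(k,(u,v),rad,1,-1); y,x=np.nonzero(m&k); return x.mean(),y.mean(),len(x)
def tri(c1,p1,c2,p2):
    o1,d1=ray(c1,*p1);o2,d2=ray(c2,*p2); t=np.linalg.lstsq(np.c_[d1,-d2],o2-o1,rcond=None)[0]
    a,b=o1+d1*t[0],o2+d2*t[1]; return (a+b)/2,np.linalg.norm(a-b)
for n,p,q in [('round',(290,261),(335,216)),('square',(370,246),(333,187))]:
    a,b=dots(c,*p),dots(s,*q,7); X,e=tri(c,a[:2],s,b[:2]); print(n,np.round(a,1),np.round(b,1),'tri',np.round(X*1000,1),'gap',round(e*1000,1),'plane',np.round(onz(c,*a[:2],.14)[:2]*1000,1))
g=cv2.cvtColor(c['img'],cv2.COLOR_BGR2GRAY)
# wheel: grey low-sat blob
h=cv2.cvtColor(c['img'],cv2.COLOR_BGR2HSV)
for C,nm,hint,rad,z in[(c,'wheelT',(512,304),56,.07),(s,'wheelS',(384,174),36,.07)]:
    hh=cv2.cvtColor(C['img'],cv2.COLOR_BGR2HSV); m=((hh[...,1]<60)&(hh[...,2]>100)).astype(np.uint8); k=np.zeros_like(m); cv2.circle(k,hint,rad,1,-1); m&=k
    cs=cv2.findContours(m,0,1)[0]; ct=cv2.convexHull(max(cs,key=cv2.contourArea))
    w=np.array([onz(C,*p,z)[:2] for p in ct[:,0].astype(float)])*1000; A=cv2.fitEllipse(w.astype(np.float32)); print(nm,np.round(A[0],1),np.round(A[1],1))
# cup rim: ray
print('cup',np.round(onz(c,324.3,234.5,.057)*1000,1), 'jar',np.round(onz(c,242,350,.075)*1000), 'pink',np.round(onz(c,340,122,.12)*1000),'orange',np.round(onz(c,193,152,.12)*1000))
m=cv2.inRange(h,(18,60,130),(30,160,255)); k=np.zeros_like(m); k[215:375,85:195]=1; m*=k
ct=max(cv2.findContours(m,0,1)[0],key=cv2.contourArea); q=cv2.approxPolyDP(cv2.convexHull(ct),6,True)[:,0]
print('board px',q.tolist(),np.round([onz(c,*map(float,p),.018)[:2]*1000 for p in q]).tolist())
# crib back-board/floor corners from crop
for p,z in[((60,120),.072),((578,28),.072),((140,526),.012),((637,435),.012)]: print('crib',np.round(onz(c,235+p[0]/4,170+p[1]/4,z)[:2]*1000,1))
E
python3 m2.py
```

```text
round [289.7 261.  157. ] [334.5 215.1  44. ] tri [534.9  31.9 141. ] gap 1.4 plane [535.7  32.1]
square [369.3 245.3 153. ] [332.9 186.5  31. ] tri [557.1 -86.1 140.6] gap 1.4 plane [557.9 -86.1]
wheelT [ 471.5 -321. ] [149.3 151.5]
wheelS [ 469.6 -312. ] [152.5 172.5]
cup [588.7 -21.9  57. ] jar [404. 110.  75.] pink [759. -47. 120.] orange [711. 184. 120.]
board px [[166, 224], [184, 348], [109, 363], [93, 237]] [[616.0, 253.0], [404.0, 215.0], [382.0, 339.0], [595.0, 378.0]]
crib [644.9 100.1]
crib [ 682.4 -114.6]
crib [480.5  71.7]
crib [ 517.3 -143.5]
```

Measurements agree with the given sizes: mould tops come out at 140–141 mm, wheel diameter at 150 mm, and crib and board yaw at about 10°. Now to move.

```bash
cat > go.py <<'E'
import sys; from h import *
# args: x y z(grasp point, mm) yaw  [more targets...]; prints tool-frame moves (mm), turn first
def plan(args):
    s=observe(); R=np.array(s['orientation']); p=np.array(s['ee_pos'])*1000
    print('t',round(s['time'],2),'grasp pt',np.round(p+R[:,2]*159.2,1),'yaw',round(np.degrees(np.arctan2(R[1,0],R[0,0])),2),'tilt z',np.round(R[:,2],4),'gap',round(s['finger_gap'],3),'F',np.round(s['contact_force'],1),'grip',round(s['grasp_force'],1))
    yaw=np.arctan2(R[1,0],R[0,0])
    for x,y,z,a in np.array(args,float).reshape(-1,4):
        a=np.radians(a); T=np.array([[np.cos(a),np.sin(a),0],[np.sin(a),-np.cos(a),0],[0,0,-1]])
        t=np.array([x,y,z+159.2]); print('wz',round(-(a-yaw),3),'shift',np.round(T.T@(t-p),1)); p,yaw=t,a
plan(sys.argv[1:])
E
python3 go.py 535.3 32 246 9.6 535.3 32 115 9.6
```

```text
t 0.15 grasp pt [ 240.8 -576.4  244.9] yaw 22.67 tilt z [-5.0e-04  1.1e-03 -1.0e+00] gap 1.003 F [-0.4 -0.4  0.2] grip 0.0
wz 0.228 shift [ 391.8 -550.9   -1.1]
wz -0.0 shift [  0.   0. 131.]
```

Call:
play_rows([
  [0,0,0,0,0,0.114,1],
  [0,0,0,0,0,0.114,1],
  [20,-28,0,0,0,0,1],
  [30,-42,0,0,0,0,1],
  [32,-45,0,0,0,0,1],
])

```text
time: 0.78
ee_pos: [0.3029, -0.4484, 0.4044]
orientation: [[0.986, 0.166, -0.0], [0.166, -0.986, 0.0], [-0.0, -0.0, -1.0]]
contact_force: [1.3, 0.0, 0.1]
finger_gap: 1.001
grasp_force: 0.0
```

Call:
play_rows([
  [32,-45,0,0,0,0,1],
  [32,-45,0,0,0,0,1],
  [32,-45,0,0,0,0,1],
  [32,-45,0,0,0,0,1],
  [32,-45,0,0,0,0,1],
])

```text
time: 1.4
ee_pos: [0.4232, -0.1994, 0.4048]
orientation: [[0.986, 0.167, 0.0], [0.167, -0.986, -0.0], [0.0, 0.0, -1.0]]
contact_force: [0.7, -1.0, -0.0]
finger_gap: 0.999
grasp_force: 0.0
```

Call:
play_rows([
  [32,-45,0,0,0,0,1],
  [32,-45,0,0,0,0,1],
  [32,-45,0,0,0,0,1],
  [30,-42,0,0,0,0,1],
  [22,-34,0,0,0,0,1],
])

```text
time: 2.02
ee_pos: [0.5341, 0.0339, 0.4045]
orientation: [[0.986, 0.168, -0.0], [0.168, -0.986, 0.0], [-0.0, -0.0, -1.0]]
contact_force: [-0.2, 0.4, 0.3]
finger_gap: 0.999
grasp_force: 0.0
```

```bash
python3 go.py 535.3 32 115 9.6
```

```text
t 2.02 grasp pt [534.   33.9 245.3] yaw 9.68 tilt z [-2.e-04  4.e-04 -1.e+00] gap 0.999 F [-0.2  0.4  0.3] grip 0.0
wz 0.001 shift [  0.9   2.  130.3]
```

Call:
play_rows([
  [1,2,25,0,0,0,1],
  [0,0,35,0,0,0,1],
  [0,0,35,0,0,0,1],
  [0,0,25,0,0,0,1],
  [0,0,10,0,0,0,1],
])

```text
time: 2.65
ee_pos: [0.5343, 0.0298, 0.2732]
orientation: [[0.986, 0.167, -0.003], [0.167, -0.986, -0.0], [-0.003, -0.0, -1.0]]
contact_force: [-0.4, 0.4, -0.3]
finger_gap: 1.001
grasp_force: 0.0
```

Call:
play_rows([
  [0,0,0,0,0,0,0.7],
  [0,0,0,0,0,0,0.55],
  [0,0,0,0,0,0,0.4],
  [0,0,0,0,0,0,0.4],
  [0,0,0,0,0,0,0.4],
])

```text
time: 3.28
ee_pos: [0.5351, 0.03, 0.2754]
orientation: [[0.986, 0.167, 0.001], [0.167, -0.986, 0.0], [0.001, 0.0, -1.0]]
contact_force: [0.8, 0.4, 5.3]
finger_gap: 0.643
grasp_force: 30.0
```

```bash
python3 go.py 535.3 32 225 9.6 553.4 305.7 225 9.6 553.4 305.7 115 9.6
```

```text
t 3.27 grasp pt [535.3  30.  116.2] yaw 9.61 tilt z [ 1.3e-03  2.0e-04 -1.0e+00] gap 0.643 F [0.8 0.4 5.3] grip 30.0
wz 0.0 shift [   0.5   -1.9 -108.8]
wz -0.0 shift [  63.5 -266.8    0. ]
wz -0.0 shift [  0.   0. 110.]
```

Call:
play_rows([
  [0,0,-10,0,0,0,0.4],
  [0,0,-25,0,0,0,0.4],
  [0,0,-30,0,0,0,0.4],
  [0,0,-30,0,0,0,0.4],
  [3,-12,-15,0,0,0,0.4],
])

```text
time: 3.9
ee_pos: [0.5358, 0.0416, 0.3861]
orientation: [[0.986, 0.165, 0.001], [0.165, -0.986, -0.001], [0.001, 0.001, -1.0]]
contact_force: [-0.5, 0.5, -5.5]
finger_gap: 0.645
grasp_force: 30.0
```

Call:
play_rows([
  [6,-25,0,0,0,0,0.4],
  [9,-37,0,0,0,0,0.4],
  [9,-38,0,0,0,0,0.4],
  [9,-38,0,0,0,0,0.4],
  [9,-38,0,0,0,0,0.4],
])

```text
time: 4.53
ee_pos: [0.5472, 0.2248, 0.3839]
orientation: [[0.986, 0.168, -0.002], [0.168, -0.986, -0.0], [-0.002, 0.0, -1.0]]
contact_force: [1.1, -0.1, -5.6]
finger_gap: 0.645
grasp_force: 30.0
```

Call:
play_rows([
  [9,-35,0,0,0,0,0.4],
  [6,-26,0,0,0,0,0.4],
  [4,-18,0,0,0,0,0.4],
  [0,0,0,0,0,0,0.4],
  [0,0,0,0,0,0,0.4],
])

```text
time: 5.15
ee_pos: [0.5535, 0.3027, 0.3843]
orientation: [[0.986, 0.166, -0.0], [0.166, -0.986, -0.001], [-0.001, 0.001, -1.0]]
contact_force: [-0.3, -0.5, -4.9]
finger_gap: 0.643
grasp_force: 30.0
```

```bash
python3 go.py 553.4 305.7 115.5 9.6
```

```text
t 5.15 grasp pt [553.4 302.5 225.1] yaw 9.55 tilt z [-5.0e-04 -1.4e-03 -1.0e+00] gap 0.643 F [-0.3 -0.5 -4.9] grip 30.0
wz -0.001 shift [  0.4  -2.9 109.6]
```

Call:
play_rows([
  [0,-3,20,0,0,0,0.4],
  [0,0,35,0,0,0,0.4],
  [0,0,30,0,0,0,0.4],
  [0,0,18,0,0,0,0.4],
  [0,0,5,0,0,0,0.4],
])

```text
time: 5.78
ee_pos: [0.553, 0.3059, 0.2759]
orientation: [[0.986, 0.166, -0.001], [0.166, -0.986, -0.001], [-0.001, 0.001, -1.0]]
contact_force: [0.4, -0.3, -3.7]
finger_gap: 0.643
grasp_force: 30.0
```

Call:
play_rows([
  [0,0,1,0,0,0,0.4],
  [0,0,1,0,0,0,0.4],
  [0,0,0,0,0,0,0.4],
  [0,0,0,0,0,0,0.4],
  [0,0,0,0,0,0,0.4],
])

```text
time: 6.4
ee_pos: [0.5529, 0.3068, 0.2749]
orientation: [[0.986, 0.167, 0.0], [0.167, -0.986, 0.0], [0.0, -0.0, -1.0]]
contact_force: [-1.3, -0.5, -5.7]
finger_gap: 0.648
grasp_force: 30.0
```

```bash
python3 go.py 553.4 305.7 114.2 9.6
```

```text
t 6.4 grasp pt [552.9 306.8 115.7] yaw 9.61 tilt z [ 3.e-04  1.e-04 -1.e+00] gap 0.648 F [-1.3 -0.5 -5.7] grip 30.0
wz 0.0 shift [0.3 1.2 1.5]
```

Call:
play_rows([
  [0,0,1,0,0,0,0.4],
  [0,0,1,0,0,0,0.4],
  [0,0,0,0,0,0,0.4],
  [0,0,0,0,0,0,0.4],
  [0,0,0,0,0,0,0.4],
])

```text
time: 7.02
ee_pos: [0.5529, 0.3069, 0.2735]
orientation: [[0.986, 0.167, 0.001], [0.167, -0.986, 0.0], [0.001, -0.0, -1.0]]
contact_force: [-2.0, -0.9, 5.2]
finger_gap: 0.643
grasp_force: 30.0
```

Call:
play_rows([
  [0,0,0,0,0,0,0.75],
  [0,0,0,0,0,0,1],
  [0,0,0,0,0,0,1],
  [0,0,0,0,0,0,1],
  [0,0,-10,0,0,0,1],
])

```text
time: 7.65
ee_pos: [0.5526, 0.3066, 0.2823]
orientation: [[0.986, 0.167, -0.001], [0.167, -0.986, -0.001], [-0.002, 0.001, -1.0]]
contact_force: [-0.3, 0.1, 0.7]
finger_gap: 0.999
grasp_force: 0.0
```

Call:
play_rows([
  [0,0,-20,0,0,0,1],
  [0,0,-35,0,0,0,1],
  [0,0,-35,0,0,0,1],
  [0,0,-15,0,0,0,1],
  [0,0,0,0,0,0,1],
])

```text
time: 8.28
ee_pos: [0.553, 0.3068, 0.3887]
orientation: [[0.986, 0.167, 0.002], [0.167, -0.986, 0.001], [0.002, -0.001, -1.0]]
contact_force: [-0.5, -0.1, -0.8]
finger_gap: 0.999
grasp_force: 0.0
```

```bash
python3 go.py 557.5 -87 225 9.4 557.5 -87 115 9.4
python3 - <<'E'
from h import *
c=shot('top','top1')
h=cv2.cvtColor(c['img'],cv2.COLOR_BGR2HSV)
cv2.imwrite('pics/t1.png',cv2.resize(c['img'][170:380,80:410],None,fx=2.4,fy=2.4))
E
```

```text
t 8.28 grasp pt [553.2 307.  229.5] yaw 9.6 tilt z [ 1.8e-03  9.0e-04 -1.0e+00] gap 0.999 F [-0.5 -0.1 -0.8] grip 0.0
wz 0.004 shift [-59.9 389.3   4.5]
wz -0.0 shift [  0.   0. 110.]
```

View pics/t1.png

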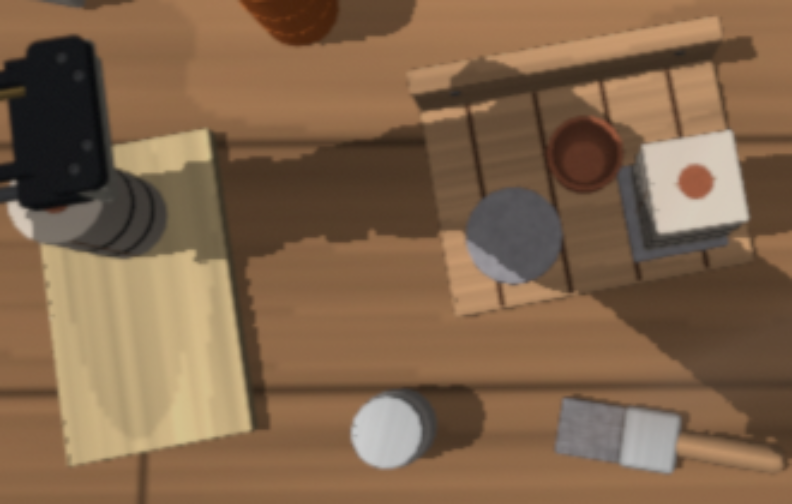

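The picture shows the round mould upright on the far end of the ware board at about (130,210) in the crop. The cup has not moved at (586,153), and the round bat is now bare at (514,235). Next the square mould.

Call:
play_rows([
  [-3,20,0,0,0,0,1],
  [-6,38,0,0,0,0,1],
  [-7,45,0,0,0,0,1],
  [-8,50,0,0,0,0,1],
  [-8,50,0,0,0,0,1],
])

```text
time: 8.95
ee_pos: [0.5545, 0.098, 0.3865]
orientation: [[0.986, 0.166, -0.002], [0.166, -0.986, -0.001], [-0.002, 0.001, -1.0]]
contact_force: [0.7, -0.1, 0.7]
finger_gap: 1.001
grasp_force: 0.0
```

Call:
play_rows([
  [-8,50,0,0,0,0,1],
  [-8,50,0,0,0,0,1],
  [-6,44,0,0,0,0,1],
  [-4,28,0,0,0,0,1],
  [-2,14,0,0,0,0,1],
])

```text
time: 9.57
ee_pos: [0.5576, -0.0899, 0.3866]
orientation: [[0.987, 0.163, -0.002], [0.163, -0.987, -0.001], [-0.002, 0.0, -1.0]]
contact_force: [0.4, 1.4, -0.7]
finger_gap: 0.998
grasp_force: 0.0
```

```bash
python3 go.py 557.5 -87 115 9.4
python3 - <<'E'
from h import *
import pickle; c=pickle.load(open('pics/top1.pkl','rb'))
p=(80+514/2.4,170+235/2.4); print(onz(c,*p,.02),onz(c,80+586/2.4,170+154/2.4,.057))
E
```

```text
t 9.57 grasp pt [557.3 -90.  227.4] yaw 9.4 tilt z [-2.2e-03 -8.0e-04 -1.0e+00] gap 0.998 F [ 0.4  1.4 -0.7] grip 0.0
wz -0.0 shift [  0.3  -2.8 112.4]
[0.53710189 0.02970941 0.02      ] [ 0.58927118 -0.02165536  0.057     ]
```

Call:
play_rows([
  [0,-2,25,0,0,0,1],
  [0,0,35,0,0,0,1],
  [0,0,30,0,0,0,1],
  [0,0,16,0,0,0,1],
  [0,0,6,0,0,0,1],
])

```text
time: 10.2
ee_pos: [0.558, -0.0846, 0.2749]
orientation: [[0.986, 0.167, -0.001], [0.167, -0.986, 0.0], [-0.001, -0.0, -1.0]]
contact_force: [0.3, -0.0, 0.6]
finger_gap: 0.999
grasp_force: 0.0
```

Call:
play_rows([
  [0,0,0,0,0,0,0.8],
  [0,0,0,0,0,0,0.65],
  [0,0,0,0,0,0,0.5],
  [0,0,0,0,0,0,0.4],
  [0,0,0,0,0,0,0.4],
])

```text
time: 10.82
ee_pos: [0.5586, -0.0851, 0.2763]
orientation: [[0.986, 0.167, 0.001], [0.167, -0.986, -0.0], [0.001, 0.001, -1.0]]
contact_force: [-0.5, -1.3, 3.9]
finger_gap: 0.638
grasp_force: 29.8
```

```bash
python3 go.py 557 -86 225 9.6 445.2 286.3 225 9.6
```

```text
t 10.82 grasp pt [558.7 -85.2 117.1] yaw 9.59 tilt z [ 1.1e-03 -5.0e-04 -1.0e+00] gap 0.638 F [-0.5 -1.3  3.9] grip 29.8
wz -0.0 shift [  -1.7    0.6 -107.9]
wz -0.0 shift [ -48.1 -385.7    0. ]
```

Call:
play_rows([
  [0,0,-10,0,0,0,0.4],
  [0,0,-25,0,0,0,0.4],
  [0,0,-30,0,0,0,0.4],
  [0,0,-30,0,0,0,0.4],
  [-2,-12,-15,0,0,0,0.4],
])

```text
time: 11.45
ee_pos: [0.5543, -0.0736, 0.3872]
orientation: [[0.986, 0.165, 0.001], [0.165, -0.986, -0.0], [0.001, 0.001, -1.0]]
contact_force: [-0.0, 0.9, -4.4]
finger_gap: 0.634
grasp_force: 29.8
```

Call:
play_rows([
  [-3,-26,0,0,0,0,0.4],
  [-5,-38,0,0,0,0,0.4],
  [-6,-44,0,0,0,0,0.4],
  [-6,-46,0,0,0,0,0.4],
  [-6,-46,0,0,0,0,0.4],
])

```text
time: 12.08
ee_pos: [0.4937, 0.1215, 0.3852]
orientation: [[0.986, 0.168, -0.001], [0.168, -0.986, -0.0], [-0.001, -0.0, -1.0]]
contact_force: [0.5, -0.4, -4.0]
finger_gap: 0.634
grasp_force: 29.8
```

Call:
play_rows([
  [-6,-46,0,0,0,0,0.4],
  [-6,-46,0,0,0,0,0.4],
  [-5,-38,0,0,0,0,0.4],
  [-3,-26,0,0,0,0,0.4],
  [-2,-17,0,0,0,0,0.4],
])

```text
time: 12.7
ee_pos: [0.4432, 0.2881, 0.3853]
orientation: [[0.986, 0.169, -0.001], [0.169, -0.986, -0.0], [-0.001, 0.0, -1.0]]
contact_force: [-0.1, 1.0, -4.4]
finger_gap: 0.631
grasp_force: 29.8
```

```bash
python3 go.py 445.2 286.3 115.5 9.6
```

```text
t 12.7 grasp pt [443.  288.  226.1] yaw 9.75 tilt z [-1.3e-03 -4.0e-04 -1.0e+00] gap 0.631 F [-0.1  1.  -4.4] grip 29.8
wz 0.003 shift [  1.7   2.1 110.6]
```

Call:
play_rows([
  [2,2,20,0,0,0,0.4],
  [0,0,35,0,0,0,0.4],
  [0,0,30,0,0,0,0.4],
  [0,0,18,0,0,0,0.4],
  [0,0,5,0,0,0,0.4],
])

```text
time: 13.32
ee_pos: [0.4465, 0.2842, 0.2764]
orientation: [[0.986, 0.167, -0.002], [0.167, -0.986, -0.002], [-0.003, 0.001, -1.0]]
contact_force: [0.1, -0.8, -2.6]
finger_gap: 0.633
grasp_force: 29.8
```

Call:
play_rows([
  [0,0,1,0,0,0,0.4],
  [0,0,1,0,0,0,0.4],
  [0,0,0.5,0,0,0,0.4],
  [0,0,0,0,0,0,0.4],
  [0,0,0,0,0,0,0.4],
])

```text
time: 13.95
ee_pos: [0.4471, 0.2848, 0.2754]
orientation: [[0.986, 0.167, 0.0], [0.167, -0.986, 0.0], [0.0, -0.0, -1.0]]
contact_force: [-0.4, -0.8, -4.0]
finger_gap: 0.632
grasp_force: 29.8
```

Call:
play_rows([
  [0,0,0.8,0,0,0,0.4],
  [0,0,0.7,0,0,0,0.4],
  [0,0,0,0,0,0,0.4],
  [0,0,0,0,0,0,0.4],
  [0,0,0,0,0,0,0.4],
])

```text
time: 14.58
ee_pos: [0.4471, 0.2848, 0.2742]
orientation: [[0.986, 0.167, 0.001], [0.167, -0.986, 0.0], [0.001, 0.0, -1.0]]
contact_force: [-2.0, -1.8, 5.5]
finger_gap: 0.638
grasp_force: 29.9
```

Call:
play_rows([
  [0,0,0,0,0,0,0.75],
  [0,0,0,0,0,0,1],
  [0,0,0,0,0,0,1],
  [0,0,0,0,0,0,1],
  [0,0,-10,0,0,0,1],
])

```text
time: 15.2
ee_pos: [0.4468, 0.2846, 0.2835]
orientation: [[0.986, 0.167, -0.001], [0.167, -0.986, -0.001], [-0.001, 0.001, -1.0]]
contact_force: [0.4, -1.0, -0.0]
finger_gap: 1.001
grasp_force: 0.0
```

Call:
play_rows([
  [0,0,-20,0,0,0,1],
  [0,0,-35,0,0,0,1],
  [0,0,-35,0,0,0,1],
  [0,0,-15,0,0,0,1],
  [0,0,0,0,0,0,1],
])

```text
time: 15.82
ee_pos: [0.4471, 0.2849, 0.3896]
orientation: [[0.986, 0.167, 0.002], [0.167, -0.986, 0.001], [0.002, -0.001, -1.0]]
contact_force: [0.6, -0.1, -0.2]
finger_gap: 1.0
grasp_force: 0.0
```

```bash
python3 go.py 589.5 -20.8 200 9.6 589.5 -20.8 36 9.6
```

```text
t 15.82 grasp pt [447.4 285.1 230.4] yaw 9.6 tilt z [ 0.0017  0.001  -1.    ] gap 1.0 F [ 0.6 -0.1 -0.2] grip 0.0
wz 0.0 shift [ 89.4 325.2  30.4]
wz -0.0 shift [  0.   0. 164.]
```

Call:
play_rows([
  [5,20,0,0,0,0,1],
  [10,36,0,0,0,0,1],
  [12,44,0,0,0,0,1],
  [12,45,0,0,0,0,1],
  [12,45,0,0,0,0,1],
])

```text
time: 16.45
ee_pos: [0.5291, 0.1044, 0.3871]
orientation: [[0.986, 0.167, -0.002], [0.167, -0.986, -0.001], [-0.002, 0.0, -1.0]]
contact_force: [1.2, 0.2, 0.1]
finger_gap: 0.998
grasp_force: 0.0
```

Call:
play_rows([
  [12,45,5,0,0,0,1],
  [12,42,10,0,0,0,1],
  [9,30,10,0,0,0,1],
  [5,18,5,0,0,0,1],
  [0,0,0,0,0,0,1],
])

```text
time: 17.08
ee_pos: [0.5889, -0.0216, 0.3575]
orientation: [[0.986, 0.165, -0.002], [0.165, -0.986, -0.0], [-0.002, -0.0, -1.0]]
contact_force: [0.7, 0.8, -0.3]
finger_gap: 0.999
grasp_force: 0.0
```

```bash
python3 go.py 589.5 -20.8 100 9.6 589.5 -20.8 37 9.6
python3 - <<'E'
from h import *
c=shot('top','top2'); shot('wrist','wr2')
E
```

```text
t 17.07 grasp pt [588.6 -21.6 198.3] yaw 9.51 tilt z [-2.2e-03 -2.0e-04 -1.0e+00] gap 0.999 F [ 0.7  0.8 -0.3] grip 0.0
wz -0.002 shift [ 0.7 -0.7 98.3]
wz -0.0 shift [ 0.  0. 63.]
```

View pics/wr2.png

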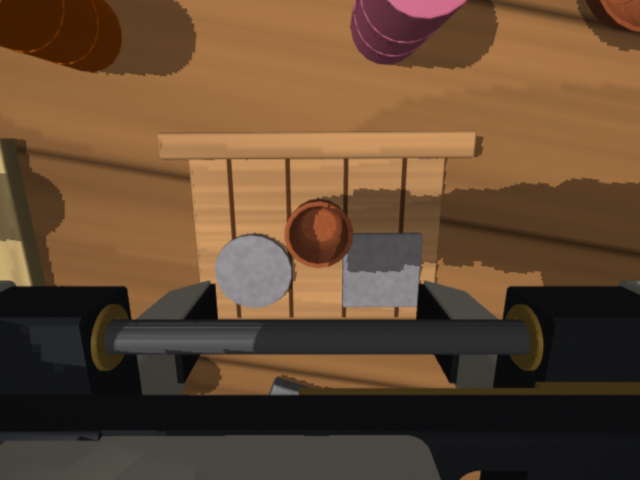

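View pics/top2.png

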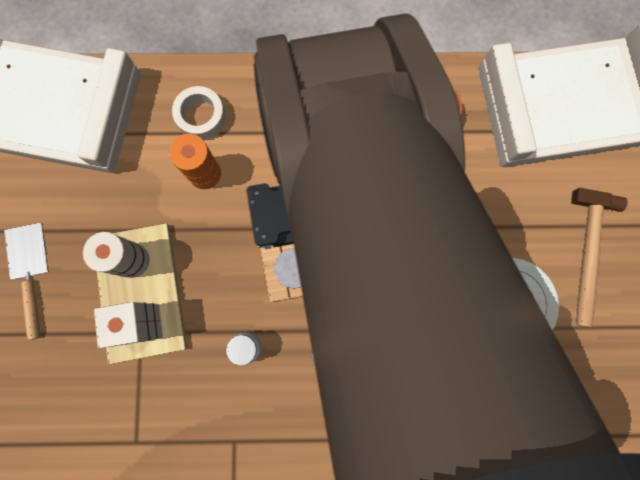

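Both moulds stand upright on the ware board at (103,253) and (116,325) in the top view. The wrist view shows the cup at (319,233), with the round bat at (254,270) and the square bat at (381,270). I'll take the cup and bat positions from the wrist view.

Run:
```python
from h import *
import pickle; c=pickle.load(open('pics/wr2.pkl','rb')); im=c['img']; h=cv2.cvtColor(im,cv2.COLOR_BGR2HSV)
for nm,m,win,z in [('rbat',h[...,1]<60,(205,300,225,316),.02),('sbat',h[...,1]<60,(335,428,225,316),.02),('cup',(h[...,0]<11)&(h[...,1]>140),(275,362,190,275),.057)]:
    k=np.zeros(m.shape,np.uint8); a,b,cc,d=win; k[cc:d,a:b]=m[cc:d,a:b]; k=cv2.morphologyEx(k,2,np.ones((3,3)))
    ct=cv2.convexHull(max(cv2.findContours(k,0,1)[0],key=cv2.contourArea)); w=np.array([onz(c,*p,z)[:2]*1000 for p in ct[:,0].astype(float)]).astype(np.float32)
    print(nm,cv2.boundingRect(ct),np.round(cv2.minEnclosingCircle(w)[0],1),round(cv2.minEnclosingCircle(w)[1],1),[np.round(x,1) for x in cv2.minAreaRect(w)])
```

```text
rbat (215, 234, 77, 74) [536.2  29.8] 35.4 [array([536.3,  29.7]), array([68.3, 70.1]), np.float64(53.9)]
sbat (343, 233, 85, 83) [553.4 -94. ] 52.8 [array([552.8, -89.6]), array([79.6, 78.6]), np.float64(10.7)]
cup (286, 200, 66, 67) [589.6 -20.1] 27.0 [array([589.8, -20.7]), array([52.8, 50.9]), np.float64(9.7)]
```

Call:
play_rows([
  [1,-1,25,0,0,0,1],
  [0,0,35,0,0,0,1],
  [0,0,35,0,0,0,1],
  [0,0,20,0,0,0,1],
  [0,0,0,0,0,0,1],
])

```text
time: 17.8
ee_pos: [0.589, -0.0179, 0.2429]
orientation: [[0.986, 0.169, -0.003], [0.169, -0.986, 0.001], [-0.002, -0.001, -1.0]]
contact_force: [-0.7, 1.1, 0.5]
finger_gap: 0.997
grasp_force: 0.0
```

```bash
python3 go.py 589.6 -20.4 42 9.6;  python3 - <<'E'
from h import *
import pickle; c=pickle.load(open('pics/wr2.pkl','rb'))
q=np.array([onz(c,*p,.02)[:2]*1000 for p in [(343,234),(421,233),(420,307),(342,307)]]); print(q.round(1),q.mean(0))
E
```

```text
t 17.8 grasp pt [588.6 -17.8  83.7] yaw 9.75 tilt z [-2.5e-03  7.0e-04 -1.0e+00] gap 0.997 F [-0.7  1.1  0.5] grip 0.0
wz 0.003 shift [ 0.2  2.5 41.7]
[[ 584.4  -43.7]
 [ 596.8 -111.1]
 [ 527.8 -127.2]
 [ 515.6  -55.8]] [556.14107053 -84.43827748]
```

Call:
play_rows([
  [0,2,12,0,0,0,1],
  [0,0,14,0,0,0,1],
  [0,0,10,0,0,0,1],
  [0,0,5,0,0,0,1],
  [0,0,0,0,0,0,1],
])

```text
time: 18.42
ee_pos: [0.5901, -0.0216, 0.2023]
orientation: [[0.986, 0.167, -0.001], [0.167, -0.986, -0.0], [-0.001, -0.0, -1.0]]
contact_force: [0.3, -0.5, -0.2]
finger_gap: 1.002
grasp_force: 0.0
```

```bash
python3 go.py 589.6 -20.4 42 9.6
```

```text
t 18.43 grasp pt [590.  -21.6  43.1] yaw 9.61 tilt z [-7.e-04 -0.e+00 -1.e+00] gap 1.002 F [ 0.3 -0.5 -0.2] grip 0.0
wz 0.0 shift [-0.3 -1.3  1.1]
```

Call:
play_rows([
  [0,-1,1,0,0,0,0.8],
  [0,0,0,0,0,0,0.65],
  [0,0,0,0,0,0,0.5],
  [0,0,0,0,0,0,0.4],
  [0,0,0,0,0,0,0.35],
])

```text
time: 19.05
ee_pos: [0.5901, -0.0208, 0.2018]
orientation: [[0.986, 0.167, 0.0], [0.167, -0.986, -0.0], [0.0, 0.0, -1.0]]
contact_force: [0.2, -0.5, 1.1]
finger_gap: 0.56
grasp_force: 30.0
```

Call:
play_rows([
  [0,0,0,0,0,0,0.35],
  [0,0,0,0,0,0,0.35],
  [0,0,-5,0,0,0,0.35],
  [0,0,-20,0,0,0,0.35],
  [0,0,-25,0,0,0,0.35],
])

```text
time: 19.68
ee_pos: [0.5896, -0.0205, 0.2519]
orientation: [[0.986, 0.167, -0.002], [0.167, -0.986, 0.0], [-0.002, -0.0, -1.0]]
contact_force: [1.5, -0.1, -1.7]
finger_gap: 0.567
grasp_force: 30.0
```

Call:
play_rows([
  [0,0,-30,0,0,0,0.35],
  [0,0,-30,0,0,0,0.35],
  [0,0,-20,0,0,0,0.35],
  [0,0,-10,0,0,0,0.35],
  [0,0,0,0,0,0,0.35],
])

```text
time: 20.3
ee_pos: [0.59, -0.0206, 0.342]
orientation: [[0.986, 0.167, 0.001], [0.167, -0.986, 0.0], [0.001, 0.0, -1.0]]
contact_force: [0.3, 0.4, -0.9]
finger_gap: 0.562
grasp_force: 30.0
```

```bash
python3 go.py 471.5 -321 182 9.6
python3 - <<'E'
from h import *
c=shot('side','side3'); cv2.imwrite('pics/s3.png',cv2.resize(c['img'][60:310,210:460],None,fx=2.4,fy=2.4))
E
```

```text
t 20.3 grasp pt [590.1 -20.6 182.8] yaw 9.61 tilt z [ 7.e-04  0.e+00 -1.e+00] gap 0.562 F [ 0.3  0.4 -0.9] grip 30.0
wz 0.0 shift [-166.9  276.5    0.8]
```

View pics/s3.png

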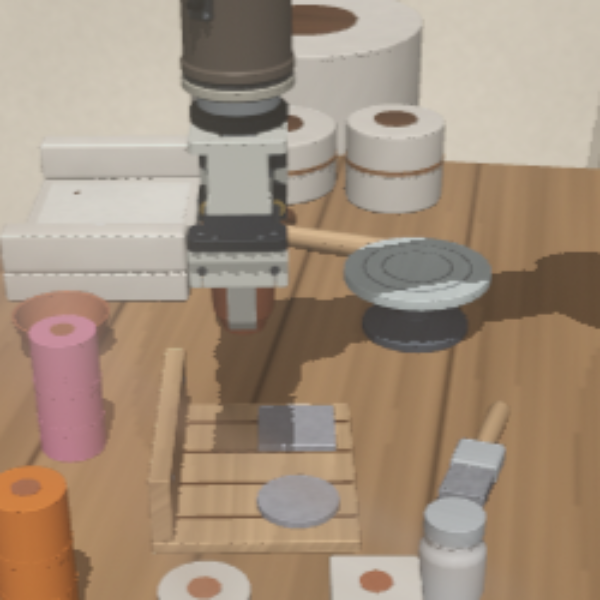

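The side view shows the cup held upright under the gripper at about (243,300). The wheel's ring centre is at about (418,267) in the crop, which I'll use to cross-check the wheel position while carrying the cup over.

Call:
play_rows([
  [-8,13,0,0,0,0,0.35],
  [-16,26,0,0,0,0,0.35],
  [-20,34,0,0,0,0,0.35],
  [-22,36,0,0,0,0,0.35],
  [-22,36,0,0,0,0,0.35],
])

```text
time: 20.98
ee_pos: [0.526, -0.1805, 0.3409]
orientation: [[0.986, 0.166, -0.002], [0.166, -0.986, -0.0], [-0.002, -0.0, -1.0]]
contact_force: [0.1, 0.5, -1.0]
finger_gap: 0.557
grasp_force: 30.0
```

Call:
play_rows([
  [-22,36,0,0,0,0,0.35],
  [-22,36,0,0,0,0,0.35],
  [-18,32,0,0,0,0,0.35],
  [-12,18,0,0,0,0,0.35],
  [-5,8,0,0,0,0,0.35],
])

```text
time: 21.6
ee_pos: [0.4695, -0.3216, 0.3409]
orientation: [[0.986, 0.164, -0.002], [0.164, -0.986, 0.0], [-0.002, -0.0, -1.0]]
contact_force: [-0.7, 0.5, -0.7]
finger_gap: 0.564
grasp_force: 30.0
```

```bash
python3 - <<'E'
from h import *
import pickle; c=pickle.load(open('pics/side3.pkl','rb')); print(onz(c,384.2,171.3,.07)*1000)
c=pickle.load(open('pics/top0.pkl','rb')); print(onz(c,513,303.5,.07)*1000)
E
python3 go.py 471.5 -321 102 9.6
```

```text
[ 468.16511161 -320.64843225   70.        ]
[ 471.32597534 -323.14999721   70.        ]
t 21.6 grasp pt [ 469.2 -321.6  181.7] yaw 9.43 tilt z [-1.9e-03  1.0e-04 -1.0e+00] gap 0.564 F [-0.7  0.5 -0.7] grip 30.0
wz -0.003 shift [ 2.1 -0.3 79.7]
```

Both views put the wheel axis at about (470.5, -321). Now to lower the cup gently.

Call:
play_rows([
  [1,0,15,0,0,0,0.35],
  [0,0,22,0,0,0,0.35],
  [0,0,20,0,0,0,0.35],
  [0,0,12,0,0,0,0.35],
  [0,0,6,0,0,0,0.35],
])

```text
time: 22.22
ee_pos: [0.4724, -0.3186, 0.2657]
orientation: [[0.986, 0.168, -0.001], [0.168, -0.986, 0.001], [-0.001, -0.001, -1.0]]
contact_force: [0.1, -0.9, -1.2]
finger_gap: 0.565
grasp_force: 30.0
```

Call:
play_rows([
  [0,0,2,0,0,0,0.35],
  [0,0,1,0,0,0,0.35],
  [0,0,1,0,0,0,0.35],
  [0,0,0,0,0,0,0.35],
  [0,0,0,0,0,0,0.35],
])

```text
time: 22.85
ee_pos: [0.4723, -0.3196, 0.2629]
orientation: [[0.986, 0.167, 0.0], [0.167, -0.986, -0.0], [0.0, 0.0, -1.0]]
contact_force: [0.4, 1.0, -1.8]
finger_gap: 0.561
grasp_force: 30.0
```

```bash
python3 go.py 470.5 -321 100.6 9.6
```

```text
t 22.85 grasp pt [ 472.3 -319.6  103.7] yaw 9.6 tilt z [ 3.e-04 -2.e-04 -1.e+00] gap 0.561 F [ 0.4  1.  -1.8] grip 30.0
wz 0.0 shift [-2.   1.1  3.1]
```

Call:
play_rows([
  [-1,1,1,0,0,0,0.35],
  [0,0,0.8,0,0,0,0.35],
  [0,0,0.7,0,0,0,0.35],
  [0,0,0,0,0,0,0.35],
  [0,0,0,0,0,0,0.35],
])

```text
time: 23.48
ee_pos: [0.4714, -0.3206, 0.2602]
orientation: [[0.986, 0.167, 0.0], [0.167, -0.986, -0.0], [0.0, 0.0, -1.0]]
contact_force: [-0.8, 0.1, -1.4]
finger_gap: 0.564
grasp_force: 30.0
```

```bash
python3 go.py 470.5 -321 100.6 9.6
```

```text
t 23.48 grasp pt [ 471.5 -320.6  101. ] yaw 9.61 tilt z [ 0. -0. -1.] gap 0.564 F [-0.8  0.1 -1.4] grip 30.0
wz 0.0 shift [-1.   0.2  0.4]
```

Call:
play_rows([
  [0,0,0.6,0,0,0,0.35],
  [0,0,0.5,0,0,0,0.35],
  [0,0,0,0,0,0,0.35],
  [0,0,0,0,0,0,0.35],
  [0,0,0,0,0,0,0.35],
])

```text
time: 24.1
ee_pos: [0.4716, -0.3206, 0.2598]
orientation: [[0.986, 0.167, 0.001], [0.167, -0.986, -0.0], [0.001, 0.0, -1.0]]
contact_force: [-1.7, 1.6, 5.8]
finger_gap: 0.566
grasp_force: 30.0
```

Call:
play_rows([
  [0,0,0,0,0,0,0.62],
  [0,0,0,0,0,0,0.7],
  [0,0,0,0,0,0,0.85],
  [0,0,0,0,0,0,1],
  [0,0,0,0,0,0,1],
])

```text
time: 24.72
ee_pos: [0.4714, -0.3206, 0.2591]
orientation: [[0.986, 0.167, -0.0], [0.167, -0.986, -0.0], [-0.0, 0.0, -1.0]]
contact_force: [-0.4, 0.0, -0.1]
finger_gap: 0.968
grasp_force: 0.0
```

Call:
play_rows([
  [0,0,-8,0,0,0,1],
  [0,0,-25,0,0,0,1],
  [0,0,-35,0,0,0,1],
  [0,0,-35,0,0,0,1],
  [0,0,-25,0,0,0,1],
])

```text
time: 25.35
ee_pos: [0.4715, -0.3206, 0.3895]
orientation: [[0.986, 0.167, 0.002], [0.167, -0.986, -0.001], [0.002, 0.001, -1.0]]
contact_force: [-1.0, -0.1, -0.6]
finger_gap: 1.0
grasp_force: 0.0
```

```bash
python3 go.py 447.1 284.8 229 9.6 447.1 284.8 115.3 9.6;  python3 - <<'E'
from h import *
c=shot('side','side4'); cv2.imwrite('pics/s4.png',cv2.resize(c['img'][60:310,260:510],None,fx=2.4,fy=2.4))
E
```

```text
t 25.35 grasp pt [ 471.8 -320.8  230.3] yaw 9.61 tilt z [ 0.0018 -0.001  -1.    ] gap 1.0 F [-1.  -0.1 -0.6] grip 0.0
wz 0.0 shift [  76.9 -601.     1.3]
wz -0.0 shift [  0.    0.  113.7]
```

View pics/s4.png

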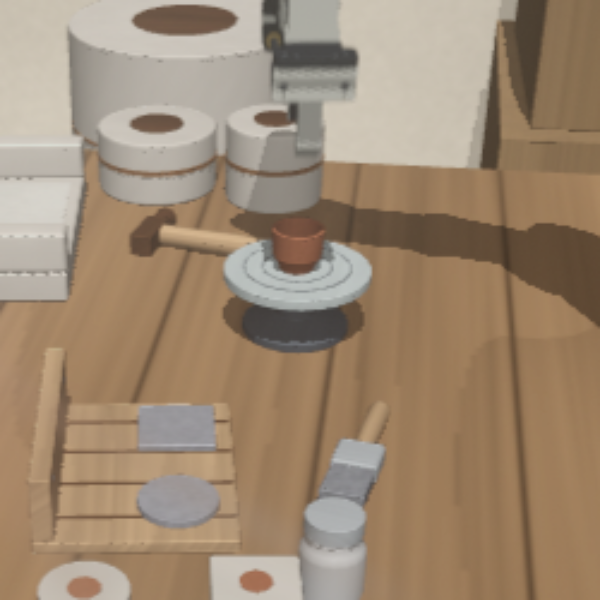

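The cup stands upright on the wheel rings at (298,247), centred. Next I fetch the square mould, which stands nearer on the board.

Call:
play_rows([
  [3,-22,0,0,0,0,1],
  [5,-40,0,0,0,0,1],
  [6,-48,0,0,0,0,1],
  [6,-48,0,0,0,0,1],
  [6,-48,0,0,0,0,1],
])

```text
time: 26.02
ee_pos: [0.4617, -0.1104, 0.3866]
orientation: [[0.986, 0.168, -0.001], [0.168, -0.986, 0.0], [-0.001, -0.001, -1.0]]
contact_force: [0.7, -0.1, 0.2]
finger_gap: 1.003
grasp_force: 0.0
```

Call:
play_rows([
  [6,-48,0,0,0,0,1],
  [6,-48,0,0,0,0,1],
  [6,-48,0,0,0,0,1],
  [6,-48,0,0,0,0,1],
  [6,-48,0,0,0,0,1],
])

```text
time: 26.65
ee_pos: [0.4507, 0.1307, 0.3866]
orientation: [[0.986, 0.168, -0.001], [0.168, -0.986, -0.0], [-0.001, 0.0, -1.0]]
contact_force: [0.9, -0.2, -0.3]
finger_gap: 1.0
grasp_force: 0.0
```

Call:
play_rows([
  [6,-48,0,0,0,0,1],
  [6,-45,0,0,0,0,1],
  [5,-32,0,0,0,0,1],
  [3,-20,0,0,0,0,1],
  [1,-10,0,0,0,0,1],
])

```text
time: 27.28
ee_pos: [0.4455, 0.2863, 0.3865]
orientation: [[0.986, 0.17, -0.001], [0.17, -0.986, -0.0], [-0.001, 0.0, -1.0]]
contact_force: [-0.6, -0.1, 0.2]
finger_gap: 0.999
grasp_force: 0.0
```

```bash
python3 go.py 447.1 284.8 115.3 9.6
```

```text
t 27.27 grasp pt [445.3 286.3 227.3] yaw 9.76 tilt z [-1.4e-03 -3.0e-04 -1.0e+00] gap 0.999 F [-0.6 -0.1  0.2] grip 0.0
wz 0.003 shift [  1.3   1.7 112. ]
```

Call:
play_rows([
  [1,1,25,0,0,0,1],
  [0,0,35,0,0,0,1],
  [0,0,30,0,0,0,1],
  [0,0,16,0,0,0,1],
  [0,0,5,0,0,0,1],
])

```text
time: 27.9
ee_pos: [0.4479, 0.2837, 0.2755]
orientation: [[0.986, 0.167, -0.001], [0.167, -0.986, -0.001], [-0.001, 0.001, -1.0]]
contact_force: [0.2, -0.7, -0.2]
finger_gap: 0.997
grasp_force: 0.0
```

Call:
play_rows([
  [0,0,0,0,0,0,0.8],
  [0,0,0,0,0,0,0.65],
  [0,0,0,0,0,0,0.5],
  [0,0,0,0,0,0,0.4],
  [0,0,0,0,0,0,0.4],
])

```text
time: 28.52
ee_pos: [0.4483, 0.284, 0.2765]
orientation: [[0.986, 0.167, 0.001], [0.167, -0.986, 0.0], [0.001, -0.0, -1.0]]
contact_force: [0.1, -1.9, 4.7]
finger_gap: 0.632
grasp_force: 29.9
```

```bash
python3 go.py 447.1 284.8 225 9.6 556.4 -84.5 225 9.6
```

```text
t 28.52 grasp pt [448.5 284.  117.3] yaw 9.6 tilt z [ 7.e-04  2.e-04 -1.e+00] gap 0.632 F [ 0.1 -1.9  4.7] grip 29.9
wz 0.0 shift [  -1.1   -1.  -107.7]
wz -0.0 shift [ 46.2 382.4   0. ]
```

Call:
play_rows([
  [0,0,-10,0,0,0,0.4],
  [0,0,-25,0,0,0,0.4],
  [0,0,-30,0,0,0,0.4],
  [0,0,-30,0,0,0,0.4],
  [2,12,-15,0,0,0,0.4],
])

```text
time: 29.15
ee_pos: [0.4519, 0.2731, 0.3878]
orientation: [[0.986, 0.169, 0.001], [0.169, -0.986, 0.001], [0.001, -0.001, -1.0]]
contact_force: [0.3, -0.0, -2.6]
finger_gap: 0.631
grasp_force: 29.9
```

Call:
play_rows([
  [3,26,0,0,0,0,0.4],
  [5,38,0,0,0,0,0.4],
  [6,44,0,0,0,0,0.4],
  [6,46,0,0,0,0,0.4],
  [6,46,0,0,0,0,0.4],
])

```text
time: 29.78
ee_pos: [0.5111, 0.0771, 0.3856]
orientation: [[0.986, 0.166, -0.001], [0.166, -0.986, -0.001], [-0.001, 0.0, -1.0]]
contact_force: [0.4, 0.7, -5.5]
finger_gap: 0.632
grasp_force: 29.9
```

Call:
play_rows([
  [6,46,0,0,0,0,0.4],
  [6,46,0,0,0,0,0.4],
  [5,38,0,0,0,0,0.4],
  [3,26,0,0,0,0,0.4],
  [1,13,0,0,0,0,0.4],
])

```text
time: 30.4
ee_pos: [0.5597, -0.086, 0.3853]
orientation: [[0.986, 0.164, -0.002], [0.164, -0.986, -0.001], [-0.002, 0.0, -1.0]]
contact_force: [-0.2, 1.0, -4.4]
finger_gap: 0.629
grasp_force: 29.9
```

```bash
python3 go.py 559 -84 119.3 9.6
```

```text
t 30.4 grasp pt [559.5 -86.1 226.1] yaw 9.45 tilt z [-1.7e-03 -6.0e-04 -1.0e+00] gap 0.629 F [-0.2  1.  -4.4] grip 29.9
wz -0.003 shift [ -0.4  -2.1 106.8]
```

Call:
play_rows([
  [0,0,20,0,0,0,0.4],
  [0,0,35,0,0,0,0.4],
  [0,0,28,0,0,0,0.4],
  [0,0,15,0,0,0,0.4],
  [0,0,5,0,0,0,0.4],
])

```text
time: 31.02
ee_pos: [0.5599, -0.0832, 0.2825]
orientation: [[0.986, 0.168, -0.001], [0.168, -0.986, 0.0], [-0.001, -0.0, -1.0]]
contact_force: [0.0, 0.1, -3.1]
finger_gap: 0.631
grasp_force: 29.9
```

Call:
play_rows([
  [0,0,1,0,0,0,0.4],
  [0,0,0,0,0,0,0.4],
  [0,0,0,0,0,0,0.4],
  [0,0,0,0,0,0,0.4],
  [0,0,0,0,0,0,0.4],
])

```text
time: 31.65
ee_pos: [0.5601, -0.0835, 0.2823]
orientation: [[0.986, 0.167, 0.0], [0.167, -0.986, -0.0], [0.0, 0.0, -1.0]]
contact_force: [0.3, -0.0, -3.9]
finger_gap: 0.629
grasp_force: 29.9
```

```bash
python3 go.py 559 -84 119 9.6
```

```text
t 31.65 grasp pt [560.1 -83.6 123.1] yaw 9.61 tilt z [ 2.e-04 -1.e-04 -1.e+00] gap 0.629 F [ 0.3 -0.  -3.9] grip 29.9
wz 0.0 shift [-1.2  0.3  4.1]
```

Call:
play_rows([
  [-1,0,1,0,0,0,0.4],
  [0,0,1,0,0,0,0.4],
  [0,0,0.8,0,0,0,0.4],
  [0,0,0,0,0,0,0.4],
  [0,0,0,0,0,0,0.4],
])

```text
time: 32.28
ee_pos: [0.5591, -0.0837, 0.2793]
orientation: [[0.986, 0.167, 0.0], [0.167, -0.986, -0.0], [0.0, 0.0, -1.0]]
contact_force: [-0.8, -0.0, -3.7]
finger_gap: 0.63
grasp_force: 29.9
```

Call:
play_rows([
  [0,0,0.6,0,0,0,0.4],
  [0,0,0.6,0,0,0,0.4],
  [0,0,0,0,0,0,0.4],
  [0,0,0,0,0,0,0.4],
  [0,0,0,0,0,0,0.4],
])

```text
time: 32.9
ee_pos: [0.5592, -0.0837, 0.2785]
orientation: [[0.986, 0.167, 0.0], [0.167, -0.986, -0.0], [0.0, 0.0, -1.0]]
contact_force: [-3.0, 0.4, 4.8]
finger_gap: 0.632
grasp_force: 29.9
```

Contact made. Release, rise, and go for the round mould.

Call:
play_rows([
  [0,0,0,0,0,0,0.75],
  [0,0,0,0,0,0,1],
  [0,0,0,0,0,0,1],
  [0,0,0,0,0,0,1],
  [0,0,-10,0,0,0,1],
])

```text
time: 33.52
ee_pos: [0.5588, -0.0837, 0.2879]
orientation: [[0.986, 0.167, -0.002], [0.167, -0.986, 0.0], [-0.001, -0.0, -1.0]]
contact_force: [0.4, 0.4, -0.5]
finger_gap: 1.002
grasp_force: 0.0
```

Call:
play_rows([
  [0,0,-20,0,0,0,1],
  [0,0,-35,0,0,0,1],
  [0,0,-35,0,0,0,1],
  [0,0,-12,0,0,0,1],
  [0,0,0,0,0,0,1],
])

```text
time: 34.15
ee_pos: [0.5592, -0.0837, 0.3907]
orientation: [[0.986, 0.167, 0.001], [0.167, -0.986, -0.0], [0.001, 0.001, -1.0]]
contact_force: [-0.2, -0.5, -0.8]
finger_gap: 1.002
grasp_force: 0.0
```

```bash
python3 go.py 553.2 306.9 229 9.6 553.2 306.9 115 9.6
```

```text
t 34.15 grasp pt [559.4 -83.7 231.5] yaw 9.6 tilt z [ 1.4e-03 -3.0e-04 -1.0e+00] gap 1.002 F [-0.2 -0.5 -0.8] grip 0.0
wz 0.0 shift [  59.3 -386.1    2.5]
wz -0.0 shift [  0.   0. 114.]
```

Call:
play_rows([
  [3,-20,0,0,0,0,1],
  [6,-38,0,0,0,0,1],
  [7,-45,0,0,0,0,1],
  [8,-50,0,0,0,0,1],
  [8,-50,0,0,0,0,1],
])

```text
time: 34.78
ee_pos: [0.5563, 0.123, 0.3884]
orientation: [[0.986, 0.167, -0.002], [0.167, -0.986, -0.001], [-0.002, 0.0, -1.0]]
contact_force: [1.1, -0.3, -0.0]
finger_gap: 1.001
grasp_force: 0.0
```

Call:
play_rows([
  [8,-50,0,0,0,0,1],
  [7,-50,0,0,0,0,1],
  [6,-43,0,0,0,0,1],
  [4,-26,0,0,0,0,1],
  [2,-14,0,0,0,0,1],
])

```text
time: 35.4
ee_pos: [0.5522, 0.3082, 0.3884]
orientation: [[0.986, 0.169, -0.002], [0.169, -0.986, -0.001], [-0.003, 0.0, -1.0]]
contact_force: [-0.2, 0.1, -0.1]
finger_gap: 0.997
grasp_force: 0.0
```

```bash
python3 go.py 553.2 306.9 115 9.6
python3 - <<'E'
from h import *
c=shot('top','top5'); cv2.imwrite('pics/t5.png',cv2.resize(c['img'][170:380,80:410],None,fx=2.4,fy=2.4))
E
```

```text
t 35.4 grasp pt [551.8 308.1 229.2] yaw 9.72 tilt z [-2.4e-03 -8.0e-04 -1.0e+00] gap 0.997 F [-0.2  0.1 -0.1] grip 0.0
wz 0.002 shift [  0.8   1.4 114.2]
```

View pics/t5.png

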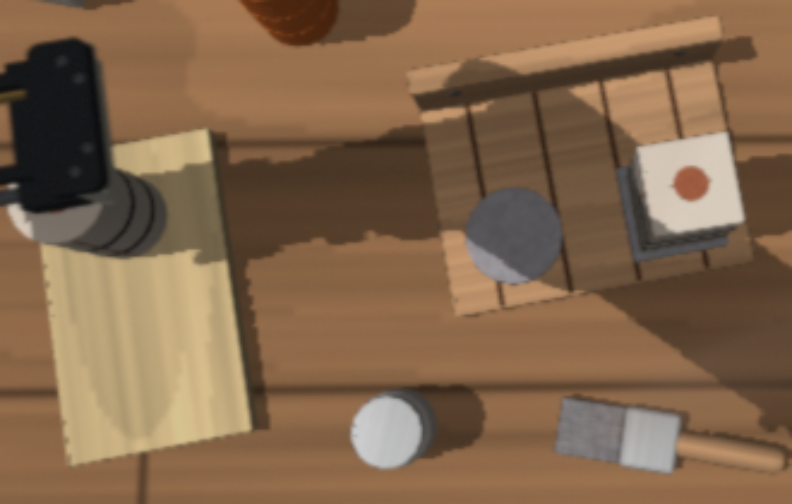

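The square mould stands upright on its bat, its dot at (691,183), about 3 mm from where it started. The jar and brush have not moved. Now the round mould.

Call:
play_rows([
  [1,0,25,0,0,0,1],
  [0,0,35,0,0,0,1],
  [0,0,32,0,0,0,1],
  [0,0,16,0,0,0,1],
  [0,0,5,0,0,0,1],
])

```text
time: 36.08
ee_pos: [0.554, 0.3061, 0.2763]
orientation: [[0.986, 0.166, -0.001], [0.166, -0.986, -0.001], [-0.001, 0.001, -1.0]]
contact_force: [0.1, 0.1, 0.2]
finger_gap: 1.001
grasp_force: 0.0
```

Call:
play_rows([
  [0,0,0,0,0,0,0.8],
  [0,0,0,0,0,0,0.65],
  [0,0,0,0,0,0,0.5],
  [0,0,0,0,0,0,0.4],
  [0,0,0,0,0,0,0.4],
])

```text
time: 36.7
ee_pos: [0.5539, 0.3071, 0.2777]
orientation: [[0.986, 0.167, 0.001], [0.167, -0.986, 0.0], [0.001, -0.0, -1.0]]
contact_force: [0.2, -0.1, 5.0]
finger_gap: 0.64
grasp_force: 30.0
```

```bash
python3 go.py 553.2 306.9 225 9.6 536.6 29.8 225 9.6
python3 - <<'E'
from h import *
import pickle; c=pickle.load(open('pics/top5.pkl','rb')); print(onz(c,80+691/2.4,170+183/2.4,.14)*1000)
E
```

```text
t 36.7 grasp pt [554.1 307.2 118.5] yaw 9.62 tilt z [ 8.e-04  4.e-04 -1.e+00] gap 0.64 F [ 0.2 -0.1  5. ] grip 30.0
wz 0.0 shift [-8.000e-01  1.000e-01 -1.065e+02]
wz -0.0 shift [-62.6 270.5   0. ]
[556.54002679 -83.95987706 140.        ]
```

Call:
play_rows([
  [0,0,-10,0,0,0,0.4],
  [0,0,-25,0,0,0,0.4],
  [0,0,-30,0,0,0,0.4],
  [0,0,-30,0,0,0,0.4],
  [-3,12,-15,0,0,0,0.4],
])

```text
time: 37.33
ee_pos: [0.5525, 0.2952, 0.3886]
orientation: [[0.986, 0.169, 0.001], [0.169, -0.986, 0.001], [0.001, -0.001, -1.0]]
contact_force: [0.3, -1.2, -4.7]
finger_gap: 0.644
grasp_force: 30.0
```

Call:
play_rows([
  [-6,25,0,0,0,0,0.4],
  [-9,37,0,0,0,0,0.4],
  [-9,38,0,0,0,0,0.4],
  [-9,38,0,0,0,0,0.4],
  [-9,38,0,0,0,0,0.4],
])

```text
time: 37.95
ee_pos: [0.5401, 0.1116, 0.3864]
orientation: [[0.986, 0.166, -0.002], [0.166, -0.986, -0.001], [-0.002, 0.001, -1.0]]
contact_force: [0.2, 0.4, -5.0]
finger_gap: 0.641
grasp_force: 30.0
```

Call:
play_rows([
  [-9,38,0,0,0,0,0.4],
  [-5,26,0,0,0,0,0.4],
  [-3,18,0,0,0,0,0.4],
  [0,0,0,0,0,0,0.4],
  [0,0,0,0,0,0,0.4],
])

```text
time: 38.58
ee_pos: [0.5377, 0.0314, 0.3871]
orientation: [[0.986, 0.168, -0.0], [0.168, -0.986, 0.001], [-0.0, -0.001, -1.0]]
contact_force: [0.5, -0.1, -4.5]
finger_gap: 0.639
grasp_force: 30.0
```

```bash
python3 go.py 537.3 30 120.3 9.6
```

```text
t 38.58 grasp pt [537.6  31.5 227.9] yaw 9.67 tilt z [-2.e-04  8.e-04 -1.e+00] gap 0.639 F [ 0.5 -0.1 -4.5] grip 30.0
wz 0.001 shift [ -0.6   1.3 107.6]
```

Call:
play_rows([
  [0,1,20,0,0,0,0.4],
  [0,0,35,0,0,0,0.4],
  [0,0,28,0,0,0,0.4],
  [0,0,15,0,0,0,0.4],
  [0,0,5,0,0,0,0.4],
])

```text
time: 39.2
ee_pos: [0.5379, 0.0302, 0.2836]
orientation: [[0.986, 0.168, -0.001], [0.168, -0.986, 0.0], [-0.001, -0.0, -1.0]]
contact_force: [0.2, -0.1, -4.2]
finger_gap: 0.637
grasp_force: 30.0
```

Call:
play_rows([
  [0,0,1,0,0,0,0.4],
  [0,0,1,0,0,0,0.4],
  [0,0,0,0,0,0,0.4],
  [0,0,0,0,0,0,0.4],
  [0,0,0,0,0,0,0.4],
])

```text
time: 39.83
ee_pos: [0.538, 0.0293, 0.2823]
orientation: [[0.986, 0.167, 0.0], [0.167, -0.986, -0.0], [0.0, 0.0, -1.0]]
contact_force: [1.4, -0.3, -4.6]
finger_gap: 0.646
grasp_force: 30.0
```

```bash
python3 go.py 537.3 30 120.3 9.6
```

```text
t 39.83 grasp pt [538.   29.3 123.1] yaw 9.6 tilt z [ 3.e-04 -1.e-04 -1.e+00] gap 0.646 F [ 1.4 -0.3 -4.6] grip 30.0
wz 0.0 shift [-0.6 -0.8  2.8]
```

Call:
play_rows([
  [0,-0.5,1,0,0,0,0.4],
  [0,0,0.8,0,0,0,0.4],
  [0,0,0.6,0,0,0,0.4],
  [0,0,0,0,0,0,0.4],
  [0,0,0,0,0,0,0.4],
])

```text
time: 40.45
ee_pos: [0.5378, 0.0299, 0.2797]
orientation: [[0.986, 0.167, -0.0], [0.167, -0.986, 0.0], [-0.0, -0.0, -1.0]]
contact_force: [0.8, 0.4, -4.9]
finger_gap: 0.643
grasp_force: 30.0
```

Call:
play_rows([
  [0,0,0.5,0,0,0,0.4],
  [0,0,0.4,0,0,0,0.4],
  [0,0,0,0,0,0,0.4],
  [0,0,0,0,0,0,0.4],
  [0,0,0,0,0,0,0.4],
])

```text
time: 41.08
ee_pos: [0.5379, 0.03, 0.2796]
orientation: [[0.986, 0.167, 0.001], [0.167, -0.986, -0.0], [0.001, 0.0, -1.0]]
contact_force: [-3.0, -1.0, 6.8]
finger_gap: 0.64
grasp_force: 30.0
```

Call:
play_rows([
  [0,0,0,0,0,0,0.75],
  [0,0,0,0,0,0,1],
  [0,0,0,0,0,0,1],
  [0,0,0,0,0,0,1],
  [0,0,-10,0,0,0,1],
])

```text
time: 41.7
ee_pos: [0.5376, 0.0298, 0.2886]
orientation: [[0.986, 0.167, -0.002], [0.167, -0.986, -0.0], [-0.002, -0.0, -1.0]]
contact_force: [-0.6, 0.5, 0.0]
finger_gap: 0.998
grasp_force: 0.0
```

Call:
play_rows([
  [0,0,-20,0,0,0,1],
  [0,0,-35,0,0,0,1],
  [0,0,-35,0,0,0,1],
  [0,0,-20,0,0,0,1],
  [0,-20,-10,0,0,0,1],
])

```text
time: 42.32
ee_pos: [0.5348, 0.049, 0.4105]
orientation: [[0.986, 0.164, 0.002], [0.164, -0.986, -0.0], [0.002, 0.001, -1.0]]
contact_force: [-0.1, -0.2, 0.2]
finger_gap: 1.0
grasp_force: 0.0
```

Call:
play_rows([
  [0,-40,0,0,0,0,1],
  [0,-50,0,0,0,0,1],
  [0,-50,0,0,0,0,1],
  [0,-50,0,0,0,0,1],
  [0,-40,0,0,0,0,1],
])

```text
time: 42.95
ee_pos: [0.4942, 0.2798, 0.4086]
orientation: [[0.986, 0.17, -0.001], [0.17, -0.986, 0.001], [-0.001, -0.001, -1.0]]
contact_force: [0.1, 0.8, -0.1]
finger_gap: 1.003
grasp_force: 0.0
```

Call:
play_rows([
  [0,-20,0,0,0,0,1],
  [0,0,0,0,0,0,1],
  [0,0,0,0,0,0,1],
  [0,0,0,0,0,0,1],
  [0,0,0,0,0,0,1],
])

```text
time: 43.58
ee_pos: [0.4932, 0.295, 0.4089]
orientation: [[0.986, 0.165, 0.0], [0.165, -0.986, -0.0], [0.0, 0.0, -1.0]]
contact_force: [-0.1, 0.8, -0.1]
finger_gap: 1.0
grasp_force: 0.0
```

Run:
```python
from h import *
c=shot('top','top6'); h=cv2.cvtColor(c['img'],cv2.COLOR_BGR2HSV); m=((h[...,0]<15)&(h[...,1]>95)).astype(np.uint8)
for p in [(290,262),(368,246)]:
    k=np.zeros_like(m); cv2.circle(k,p,9,1,-1); y,x=np.nonzero(m&k); print(onz(c,x.mean(),y.mean(),.14)*1000)
s=observe(); print(s['finger_gap'],s['qvel'])
```

```text
[536.78670247  31.02695038 140.        ]
[556.75210851 -83.32201111 140.        ]
1.0042967292219571 [-0.31395052  0.09109057 -0.24210746 -0.16886179  0.004838   -0.01254957
 -0.03855718]
```

View pics/top6.png

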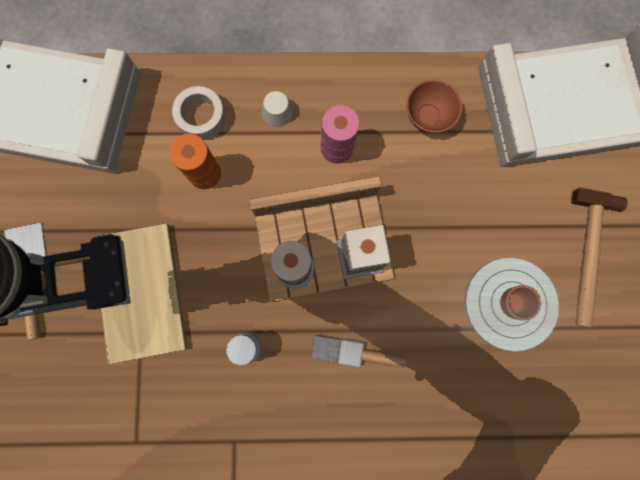

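Both moulds are on their bats within 2 mm, at (291,262) and (368,247). The cup rim is at (521,302), and the jar and brush have not moved. One check of the cup rim against the wheel centre, then I hand in.

Run:
```python
from h import *
import pickle; c=pickle.load(open('pics/top6.pkl','rb'))
d=np.hypot(*(onz(c,522,302,.115)-onz(c,512.7,304,.07))[:2])*1000; print('cup off wheel mm',d)
if d<9:
    from rig import close_job; print(close_job())
```

```text
cup off wheel mm 4.8211700870047665
the job is handed in; nothing more can be done
None
```

The job is handed in, with no verdict returned: by the last top view the cup stands upright on the wheel about 5 mm off centre, both moulds are upright on their bats within about 2 mm, and the jar and brush are where they were.

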